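Lock the positioner and torque its clamp nut

ROBOT

A 6-joint arm with a two-finger parallel gripper is mounted at the origin on the work surface; the furniture and walls round the work are solid. World frame = base frame: x ahead of the robot, y to its left, z up, the work surface at z = 0. Lengths are in m, angles in rad, forces in N, time in s.
With the tool pointing down it reaches from about 0.4 to 0.925 m from the base axis. Payload 3.4 kg.
Tool frame: the origin (TCP) lies where the fingers leave the gripper's body, on its centre line; the fingertips stand 73 mm ahead of it and the grasp point (between the pads) lies 54 mm ahead of it (grip_depth is the distance from the TCP to the grasp point, in m); z points along the fingers, y is the line along which they close (so a half turn about z gives the same grasp; the last joint's range is limited). The gripper opens to 85 mm and grips with 20 to 120 N. Pads are 22 mm wide; open, the fingers measure 114 mm over their backs; the gripper's body (76 mm by 85 mm) begins 54 mm behind the grasp point. The pads swing forward as they close: fully open they stand 13 mm farther back than shut.
Start: joints at [-1.419, 0.307, 1.506, -0, 1.328, -0.073], TCP at [0.128, -0.561, 0.304] pointing down, gripper open.
Joint ranges: [-3.12, 3.12], [-1.05, 2.28], [0.14, 2.33], [-1.42, 4.57], [0.1, 2.73], [-2.68, 2.68]. Speed limits (rad/s): [2.57, 2.57, 3.14, 3.14, 3.14, 3.14].

INTERFACE

Orientations are given as a rotation vector (axis times angle).
In Python, from rig import observe, capture, sign_off, grip_depth gives the robot as it stands.
- The arm moves only by the tool step_arm, never from a script. Its argument "steps" is a list of rows, each a list of 5 numbers: the finger opening in mm, from 0 to 85.4, then the shift along the tool's x, y, z in mm, then the turn about the tool's z in degrees. In form: [[hand, dx, dy, dz, twist], ...]. A call has 1 to 20 rows; each row shifts and turns the commanded pose from where the row before left it, along the tool's axes as they then stand; what a row does not reach is not made up. A row lasts 1/12 s, in which the tool goes at most 41.7 mm and 7.16 degrees, less where a joint would pass 70% of its speed; a pose out of reach is approached as far as the arm can. A call with a gripper value outside its range is refused whole. The fingers move at their own pace and stop on an object; the grip force is fixed at half the most. Time passes only in rows, so rows that do not move let the fingers close. It gives the time, the measured TCP pose, the force, the opening and the grip force at its end, in the units of the state.
- observe(): the state, without advancing time (a new reading comes with each control period).
- capture(name): name is "side" or "top" or "wrist"; returns a dict with "img" (384x512x3 uint8, red, green, blue), "mtx" (3x3 intrinsics, pixels), "rvec" (rotation vector, rad) and "tvec" (3), from world to camera coordinates, as OpenCV has them; the wrist camera has in their place "mount" (4x4, takes a point from camera to tool coordinates, whose origin is the TCP and whose axes are the flange's). Camera axes: x right, y down, z forward; pixel columns grow to the right and rows downward; lengths in m; the calibration is good to about 2 mm. A picture is of the moment at which its call begins: read the wrist's pose just before it. There is no depth.
- sign_off(): hands the job in; it is judged then, once.
The state is a dict: "clock": time; "joints": joint angles; "joint_vel": joint speeds; "effort": joint torques, N m; "tcp_pos": TCP position; "eef_rot": TCP orientation; "contact_force": force on the tool from outside, world axes, zero at the start; "ft_torque": the same for the moment, N m; "gripper_width": finger opening in m; "grasp_force": force on a finger pad.
Only numpy, scipy, OpenCV 4.12 (cv2) and the standard library are available. Lean on these libraries where they do the work, as an engineer would, in place of code of your own. Each camera call takes 0.05 s, during which the arm holds its last target. There are 200 camera calls.

TASK

Put the lock pin fully down through the hole in the positioner's faceplate ear, so that the plate cannot turn. Then turn the click-type torque wrench clockwise (seen from above) until its handle breaks over at the set torque, stop as soon as it has clearly given, and let go of it, leaving the pin in place.

Things in the scene. Friction and masses are not known exactly. Their poses are not given: they have to be found in the camera images.
- lock_pin: Loose steel lock pin, upright, 105 mm tall, 0.15 kg. Origin on its axis at the underside of the head; z along the axis, up through the head. Below the origin: round shank 14 mm diameter, 50 mm long, its last 8 mm tapering to 7 mm. Above: flange 29 mm diameter and 6 mm high, then the knurled grip 24 mm diameter up to 55 mm. It starts upright with its shank in a 16 mm hole in pin_block, head resting on the block's top; lift it straight up by 55 mm to clear.
- pin_block: Fixed plain dark steel block, 50 x 60 mm in plan, 60 mm high, that holds the pin at the start. Origin at the centre of its underside; the hole is in the middle of its top.
- positioner: Fixed grey pedestal of a small bench welding positioner; 150 x 150 mm foot. Origin under its centre, on the bench, on the turning axis of faceplate and nut. It stands turned by up to 0.25 rad about vertical. It carries a steel faceplate (116 mm diameter, top face 70 mm above the bench) with a 68 mm ring flange clamped on it by a centre nut. At its local -y side one ear of the pedestal lies under one ear of the faceplate.
- lock_hole (a point): Mouth of the hole in the faceplate's ear: centre of the hole at the ear's top face, 70 mm above the bench, 75 mm from the turning axis, 18 mm diameter (so 2 mm play all round the pin). It goes through the 12 mm thick ear and, at the start, stands straight over an equal 33 mm deep hole in the pedestal's ear. Fully home, the pin's head rests on the ear, its origin at this point.
- faceplate (a joint): Turn of the faceplate on the pedestal in rad, 0 at the start, with the holes in line; positive clockwise from above. Stiff to 0.2 N m only: without the pin it turns along with the wrench. With the pin home it has up to about 0.06 rad of play.
- nut (a joint): Turn of the clamp nut (and the wrench head seated on it) relative to the faceplate in rad; positive clockwise from above = tightening. It starts between 0 and 0.25 and is tight, against a firm stop, at 0.5. It turns against 0.5 N m friction and stays where left.
- click (a joint): Break-over hinge of the wrench, where the handle joins the head, 34 mm from the nut axis, in rad: 0 = handle straight (held by a spring preload of 0.9 N m, about 7 N at handle_grip), positive = the handle has given clockwise against the head; the resisting torque rises by only 0.5 N m per rad, plus 0.4 N m per rad/s of speed. It has clearly given at 0.08 (10 mm at the handle) and should not be forced beyond 0.28. It springs back to 0 when the handle is let go.
- nut_axis (a point): Point on the vertical turning axis of the nut at the height of the wrench handle, 118 mm above the bench.
- head_point (a point): Point of the break-over hinge on the wrench head, 34 mm from the nut axis, 118 mm above the bench. The direction nut_axis to head_point is the head's direction.
- handle_grip (a point): Middle of the wrench's round rubber grip, on its centre line, 118 mm above the bench, 165 mm from the nut axis. The grip is 24 mm diameter, runs horizontally along the radial direction from 114 to 210 mm from the nut axis, and can be pinched from above across that direction. It points roughly to the robot's left (+y) and turns clockwise, away from the robot.
Things that resemble listed ones, but are neither listed nor needed, are in the scene too. What is shaped like the lock_pin but blue, green or yellow is not meant.

How it is judged:
By the outcome, as a careful person would: the job done as asked, in the order asked, and still so for the second after the job is handed in, with the robot touching nothing.
It also fails if it takes over 64 s, if anything falls off the work surface, if the arm or the gripper's body presses on something with over 40 N, if the wrist force passes 120 N, or if a joint passes its speed limit or range.

## Working session

There is one attempt and no reset: what is moved stays moved. The work goes in short steps, Python scripts to look and compute and a tool call to move; the robot and the scene stay as the last step left them, time stands still between calls to the robot, and variables do not carry over. Pictures are saved under pics/ and viewed, at most 10 in all, crops included, and the job is handed in when it is done.

Besides the shell and the picture viewer there is one more tool, called after "Call:" as name(argument=value, ...), one argument or row to a line, values as JSON. step_arm: Moves the arm, as the interface text tells. Its arguments: {"type":"object","properties":{"steps":{"type":"array","items":{"type":"array","items":{"type":"number"}}}},"required":["steps"]}

```bash
mkdir -p pics; cat > h.py <<'E'
import numpy as np, cv2, pickle
from scipy.spatial.transform import Rotation as R
from rig import observe, capture, grip_depth
def ray(c,s,uv):
    p=cv2.undistortPoints(np.array([[uv]],float),c["mtx"],None)[0,0]; d=np.array([*p,1.])
    if "mount" in c:
        M=c["mount"]; Rt=R.from_rotvec(s["eef_rot"]).as_matrix()
        return Rt@M[:3,3]+np.array(s["tcp_pos"]), Rt@(M[:3,:3]@d)
    Rm=cv2.Rodrigues(np.array(c["rvec"],float))[0]; return -Rm.T@np.array(c["tvec"]).ravel(), Rm.T@d
def at_z(c,s,uv,z):
    o,d=ray(c,s,uv); return o+d*(z-o[2])/d[2]
def snap(cam,fn):
    s=observe(); c=capture(cam); cv2.imwrite("pics/%s.png"%fn,c["img"][:,:,::-1]); pickle.dump((c,s),open(fn+".pkl","wb")); return c,s
def load(fn): return pickle.load(open(fn+".pkl","rb"))
E
python3 - <<'E'
from h import *
c,s=snap("top","top0"); snap("side","side0"); print(s, grip_depth)
a=cv2.imread("pics/top0.png");b=cv2.imread("pics/side0.png")
cv2.imwrite("pics/both.png",cv2.resize(a,(800,600)))
E
```

```text
{'clock': 0.0, 'joints': array([-1.41951844e+00,  3.07589166e-01,  1.50766626e+00, -1.56831952e-05,
        1.32839659e+00, -7.35079703e-02]), 'joint_vel': array([ 0.00013326, -0.00095673, -0.00031159,  0.00096945, -0.00055567,
       -0.00080878]), 'effort': array([ 3.33929565e-04, -4.57548594e+01, -2.51918131e+01, -8.97332229e-04,
        1.32627072e-02, -4.57023032e-05]), 'tcp_pos': array([ 0.12805116, -0.56000267,  0.30297431]), 'eef_rot': array([-3.11972606e+00, -3.52125046e-01,  1.49547762e-04]), 'contact_force': array([0.38070111, 0.43296741, 0.59239875]), 'ft_torque': array([-0.01046925, -0.00459699,  0.00791248]), 'grasp_force': 0.0, 'gripper_width': 0.08537305998769895} 0.0539
```

View pics/both.png

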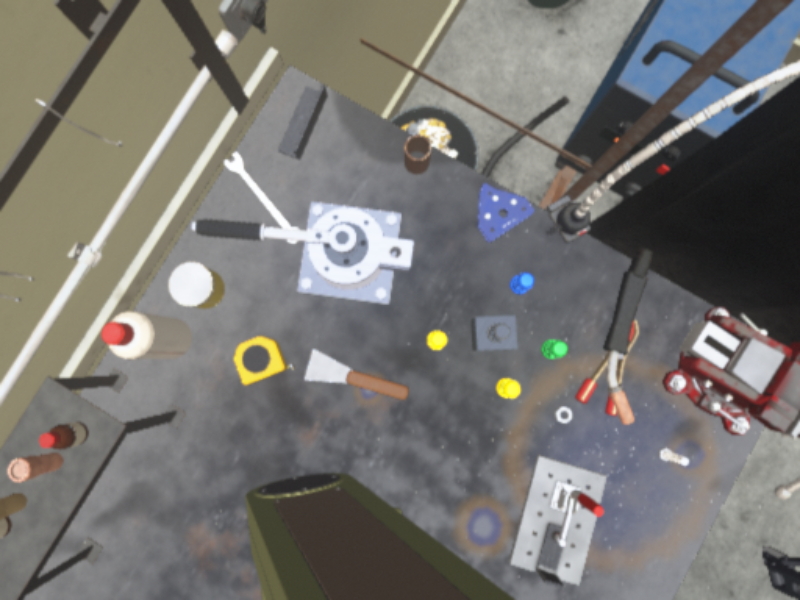

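View pics/side0.png

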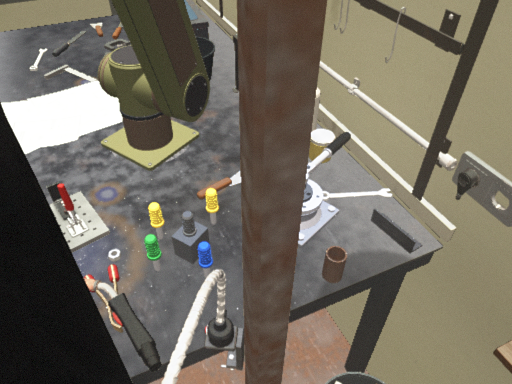

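The top view (800x600 scale) shows the pin on its block at (500,332). The nut is at (343,237), the ear hole at (396,252), and the rubber grip runs from (195,226) to (262,232). The coloured pins stand around the block.

```bash
python3 - <<'E'
from h import *
c,s=load("top0")
for n,u,z in [("pin",(499,331),.115),("blockctr",(496,334),.06),("nut",(343,237),.118),("hole",(396,252),.07),("grip0",(194,227),.118),("grip1",(262,231),.118),("yel1",(437,340),.05),("blue",(522,283),.05),("green",(555,349),.05),("yel2",(509,388),.05)]:
    print(n,at_z(c,s,np.array(u)/1.5625,z).round(3))
Rt=R.from_rotvec(s["eef_rot"]).as_matrix();print(Rt.round(3))
c,s=snap("wrist","w0");print(c["mount"].round(3),c["mtx"].round(0))
E
```

```text
pin [ 0.371 -0.234  0.115]
blockctr [ 0.369 -0.239  0.06 ]
nut [ 0.502 -0.013  0.118]
hole [ 0.49  -0.088  0.07 ]
grip0 [0.514 0.202 0.118]
grip1 [0.509 0.104 0.118]
yel1 [ 0.359 -0.152  0.05 ]
blue [ 0.447 -0.28   0.05 ]
green [ 0.348 -0.329  0.05 ]
yel2 [ 0.289 -0.259  0.05 ]
[[ 0.975  0.223 -0.   ]
 [ 0.223 -0.975  0.002]
 [ 0.    -0.002 -1.   ]]
[[-0.    -0.966 -0.258  0.066]
 [ 1.     0.    -0.001  0.001]
 [ 0.001 -0.258  0.966 -0.069]
 [ 0.     0.     0.     1.   ]] [[267.   0. 251.]
 [  0. 267. 193.]
 [  0.   0.   1.]]
```

Call:
step_arm(
  steps=[
    [50,0,0,0,-7],
    [50,0,0,0,-7],
    [50,0,0,0,-7],
    [50,0,0,0,-7],
    [50,0,0,0,-7],
    [50,0,0,0,-7],
    [50,0,0,0,-7],
    [50,0,0,0,-7],
    [50,0,0,0,-7],
    [50,0,0,0,-7],
    [50,0,0,0,-7],
  ],
)

```text
clock: 1.07
tcp_pos: [0.1281, -0.5603, 0.3035]
eef_rot: [-2.217, -2.225, -0.001]
contact_force: [-0.0, 0.1, -0.2]
gripper_width: 0.05
grasp_force: 0.0
```

Call:
step_arm(
  steps=[
    [50,15,10,0,0],
    [50,25,18,0,0],
    [50,27,20,0,0],
    [50,27,20,0,0],
    [50,27,20,0,0],
    [50,27,20,0,0],
    [50,27,20,0,0],
    [50,27,20,0,0],
    [50,27,20,0,0],
    [50,27,20,0,0],
    [50,27,20,0,0],
    [50,25,20,0,0],
    [50,18,15,0,0],
    [50,0,0,0,0],
    [50,0,0,0,0],
  ],
)

```text
clock: 2.32
tcp_pos: [0.3722, -0.2341, 0.3038]
eef_rot: [-2.22, -2.222, 0.001]
contact_force: [-0.2, -0.6, -0.5]
gripper_width: 0.0499
grasp_force: 0.0
```

```bash
python3 - <<'E'
from h import *
c,s=snap("wrist","w1");print(s["tcp_pos"],s["contact_force"],R.from_rotvec(s["eef_rot"]).as_matrix().round(3),s["joints"].round(2))
E
```

```text
[ 0.37221242 -0.23406937  0.30376521] [-0.24268359 -0.55724468 -0.54557114] [[-0.001  1.    -0.001]
 [ 1.     0.001  0.   ]
 [ 0.    -0.001 -1.   ]] [-0.66  0.12  1.77 -0.    1.26 -0.66]
```

View pics/w1.png

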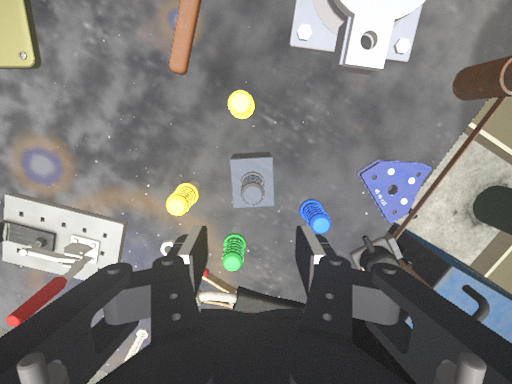

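The wrist view shows the pin's top at about (254,194) and its flange at about (252,180). The ear hole is visible at (368,40).

```bash
python3 - <<'E'
from h import *
c,s=load("w1")
print(at_z(c,s,(254,194),.115),at_z(c,s,(252,181),.066),at_z(c,s,(252.5,180.5),.06), "hole",at_z(c,s,(368.5,40.5),.07))
cv2.imwrite("pics/crop1.png",cv2.resize(c["img"][140:220,210:300,::-1],None,fx=7,fy=7,interpolation=cv2.INTER_CUBIC))
E
```

```text
[ 0.37573557 -0.23923131  0.115     ] [ 0.37386556 -0.23662747  0.066     ] [ 0.3744823  -0.23732366  0.06      ] hole [ 0.4922514  -0.08927956  0.07      ]
```

View pics/crop1.png

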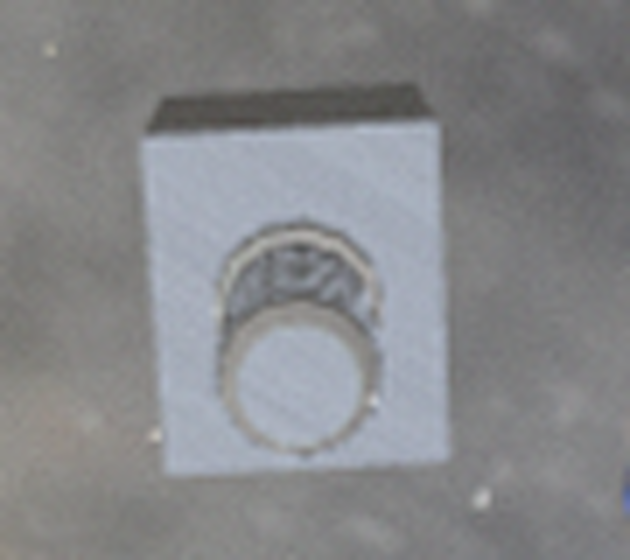

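Call:
step_arm(
  steps=[
    [50,-5.4,2,10,0],
    [50,0,0,20,0],
    [50,0,0,25,0],
    [50,0,0,25,0],
    [50,0,0,25,0],
    [50,0,0,20,0],
    [50,0,0,15,0],
    [50,0,0,10,0],
    [50,0,0,5,0],
    [50,0,0,0,0],
    [15,0,0,0,0],
    [15,0,0,0,0],
    [15,0,0,0,0],
    [15,0,0,0,0],
    [15,0,0,0,0],
    [15,0,0,0,0],
    [15,0,0,0,0],
  ],
)

```text
clock: 3.78
tcp_pos: [0.3742, -0.2409, 0.1496]
eef_rot: [2.222, 2.218, -0.0]
contact_force: [-1.6, -1.9, 6.1]
gripper_width: 0.0224
grasp_force: 59.3
```

Call:
step_arm(
  steps=[
    [15,0,0,-3,0],
    [15,0,0,-8,0],
    [15,0,0,-12,0],
    [15,0,0,-14,0],
    [15,0,0,-14,0],
    [15,0,0,-14,0],
    [15,0,0,-10,0],
    [15,0,0,-7,0],
    [15,0,0,-3,0],
    [15,0,0,0,0],
  ],
)

```text
clock: 4.62
tcp_pos: [0.374, -0.2403, 0.2345]
eef_rot: [2.223, 2.219, 0.001]
contact_force: [0.1, -0.5, -2.1]
gripper_width: 0.0226
grasp_force: 59.1
```

Call:
step_arm(
  steps=[
    [15,6,5,0,0],
    [15,12,9,0,0],
    [15,16,12.5,0,0],
    [15,18,14,0,0],
    [15,18,14,0,0],
    [15,18,14,0,0],
    [15,18,14,0,0],
    [15,16,12.5,0,0],
    [15,14,10,0,0],
    [15,9,7,0,0],
    [15,5,4,0,0],
    [15,2,2,0,0],
    [15,0,0,0,0],
    [15,0,0,0,0],
  ],
)

```text
clock: 5.78
tcp_pos: [0.4917, -0.0891, 0.2336]
eef_rot: [-2.224, -2.218, 0.001]
contact_force: [-0.5, 0.1, -2.0]
gripper_width: 0.0223
grasp_force: 59.1
```

```bash
python3 - <<'E'
from h import *
c,s=snap("wrist","w2");print(s["tcp_pos"],s["contact_force"],s["gripper_width"],s["joints"].round(2))
snap("side","side2"); snap("top","top2")
a=c["img"][100:384,120:390,::-1]
cv2.imwrite("pics/crop2.png",cv2.resize(a,None,fx=2.1,fy=2.1,interpolation=cv2.INTER_CUBIC))
E
```

```text
[ 0.49167471 -0.08905113  0.2336314 ] [-0.49478177  0.08609854 -2.01394514] 0.022321868224988654 [-0.26  0.27  1.76 -0.    1.11 -0.26]
```

View pics/crop2.png

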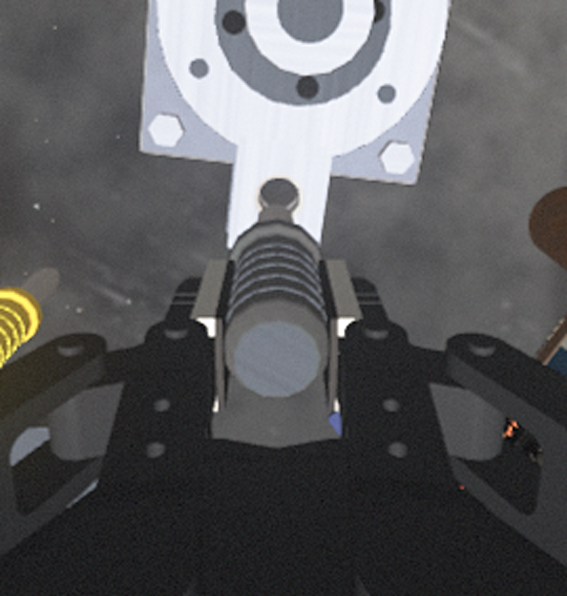

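```bash
python3 - <<'E'
from h import *
c,s=load("w2")
f=lambda u,z:at_z(c,s,(u[0]/2.1+120-.25,u[1]/2.1+100-.25),z).round(4)
print("hole",f((279,195),.07),"top",f((275,357),.199))
print("hole L/R",f((259,195),.07),f((299,195),.07),"topedge",f((279,178),.07))
M=c["mount"]; Rt=R.from_rotvec(s["eef_rot"]).as_matrix()
def proj(p):
    q=np.linalg.inv(M)@np.r_[Rt.T@(np.array(p)-s["tcp_pos"]),1]; q=c["mtx"]@q[:3]; return ((q[:2]/q[2]-[119.75,99.75])*2.1).round(0)
t=f((275,357),.199)
for dz in (.094,.102,.144,.15,.199): print(dz,proj([t[0],t[1],dz]))
a=c["img"][170:230,220:290,::-1]
cv2.imwrite("pics/crop3.png",cv2.resize(a,None,fx=8,fy=8,interpolation=cv2.INTER_CUBIC))
E
```

```text
hole [ 0.4936 -0.0862  0.07  ] top [ 0.4922 -0.0868  0.199 ]
hole L/R [ 0.485  -0.0861  0.07  ] [ 0.5022 -0.0862  0.07  ] topedge [ 0.4936 -0.0787  0.07  ]
0.094 [276. 212.]
0.102 [276. 218.]
0.144 [275. 260.]
0.15 [275. 267.]
0.199 [275. 357.]
```

View pics/crop3.png

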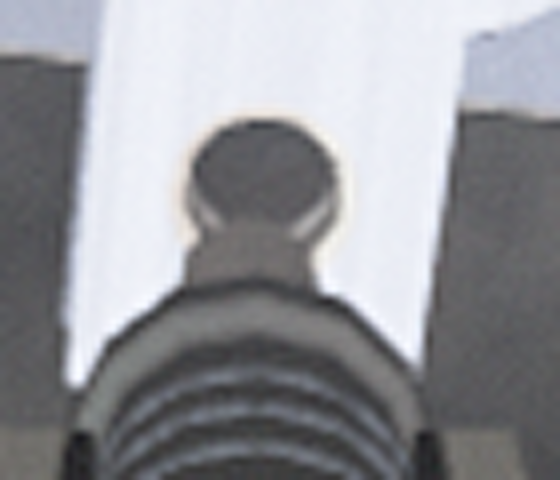

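Relative to the pin, the hole is about 1.5 mm further along +x and about 0 along y, so I'll correct for that and descend.

Call:
step_arm(
  steps=[
    [15,0.3,1.5,0,0],
    [15,0,0,5,0],
    [15,0,0,8,0],
    [15,0,0,8,0],
    [15,0,0,6,0],
    [15,0,0,4,0],
    [15,0,0,3,0],
    [15,0,0,0,0],
  ],
)

```text
clock: 6.6
tcp_pos: [0.4932, -0.0883, 0.1989]
eef_rot: [-2.223, -2.218, 0.001]
contact_force: [-0.7, 0.3, -1.5]
gripper_width: 0.0225
grasp_force: 59.1
```

Call:
step_arm(
  steps=[
    [15,0,0,4,0],
    [15,0,0,5,0],
    [15,0,0,6,0],
    [15,0,0,6,0],
    [15,0,0,6,0],
    [15,0,0,4,0],
    [15,0,0,3,0],
    [15,0,0,2,0],
    [15,0,0,0,0],
  ],
)

```text
clock: 7.35
tcp_pos: [0.4934, -0.0884, 0.1634]
eef_rot: [-2.223, -2.219, 0.001]
contact_force: [0.1, -0.3, -2.6]
gripper_width: 0.0226
grasp_force: 59.1
```

Call:
step_arm(
  steps=[
    [15,0,0,1.5,0],
    [15,0,0,1,0],
    [15,0,0,0.7,0],
    [15,0,0,0,0],
  ],
)

```text
clock: 7.68
tcp_pos: [0.4936, -0.0884, 0.1607]
eef_rot: [2.224, 2.219, 0.0]
contact_force: [0.8, -0.4, -1.9]
gripper_width: 0.0222
grasp_force: 59.1
```

Call:
step_arm(
  steps=[
    [15,0,0,0.7,0],
    [15,0,0,0.6,0],
    [15,0,0,0,0],
  ],
)

```text
clock: 7.93
tcp_pos: [0.4938, -0.0884, 0.1596]
eef_rot: [2.224, 2.219, 0.0]
contact_force: [-0.6, -0.1, -0.2]
gripper_width: 0.0228
grasp_force: 59.4
```

Call:
step_arm(
  steps=[
    [50,0,0,0,0],
    [50,0,0,0,0],
    [50,0,0,0,0],
    [50,0,0,0,0],
    [50,0,0,-5,0],
    [50,0,0,-12,0],
    [50,0,0,-20,0],
    [50,0,0,-25,0],
    [50,0,0,-25,0],
    [50,0,0,-20,0],
    [50,0,0,-10,0],
    [50,0,0,-3,0],
    [50,0,0,0,0],
  ],
)

```text
clock: 9.02
tcp_pos: [0.4938, -0.0884, 0.28]
eef_rot: [2.223, 2.218, 0.001]
contact_force: [-0.8, -0.1, -0.9]
gripper_width: 0.0502
grasp_force: 0.0
```

```bash
python3 - <<'E'
from h import *
c,s=snap("wrist","w4");print(s["tcp_pos"],s["contact_force"],s["joints"].round(2)); d,_=snap("top","top4")
a=c["img"][0:300,120:400,::-1]; b=d["img"][110:190,115:275,::-1]
a=cv2.resize(a,(420,450));b=cv2.resize(b,(380,190));b=cv2.copyMakeBorder(b,0,260,0,0,cv2.BORDER_CONSTANT)
cv2.imwrite("pics/crop4.png",np.hstack([a,b]))
E
```

```text
[ 0.49376406 -0.08844304  0.27995909] [-0.84243025 -0.08982751 -0.86351985] [-0.26  0.23  1.69  0.    1.22 -0.26]
```

View pics/crop4.png

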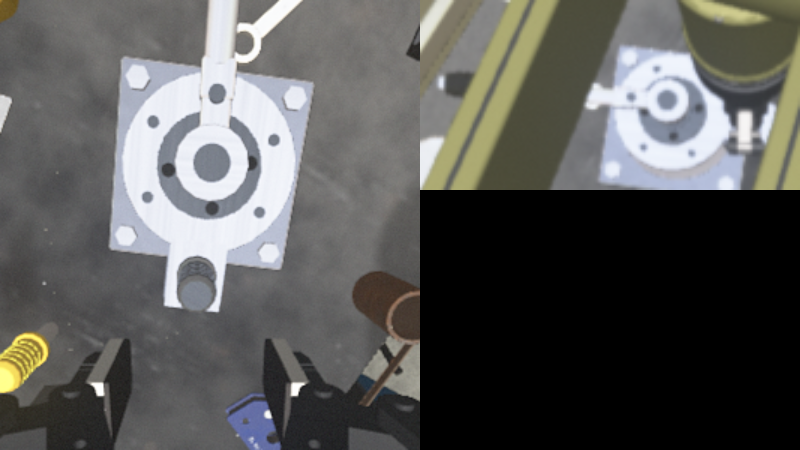

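The pin stands home, with its flange flat on the ear. In the crop the nut is at (212,163), the head hinge bolt is at (217,94), and the handle runs upward. Next I'll go over the grip.

Call:
step_arm(
  steps=[
    [50,8,0,0,0],
    [50,18,1,0,0],
    [50,25,2,0,0],
    [50,28,3,0,0],
    [50,28,3,0,0],
    [50,28,3,0,0],
    [50,28,3,0,0],
    [50,28,2,0,0],
    [50,24,1,0,0],
    [50,15,0,0,0],
    [50,7,0,0,0],
    [50,2,0,0,0],
    [50,0,0,0,0],
  ],
)

```text
clock: 10.2
tcp_pos: [0.5116, 0.1507, 0.2785]
eef_rot: [-2.222, -2.22, 0.003]
contact_force: [0.6, -1.0, -0.1]
gripper_width: 0.0501
grasp_force: 0.0
```

```bash
python3 - <<'E'
from h import *
c,s=load("w4")
for z in (.11,.118,.125,.13): print(z,at_z(c,s,(261.3,108.7),z).round(4),at_z(c,s,(264.7,62.7),z).round(4))
c,s=snap("wrist","w5");print(s["tcp_pos"],s["contact_force"],s["joints"].round(2))
E
```

```text
0.11 [ 0.5036 -0.0131  0.11  ] [0.5061 0.0229 0.11  ]
0.118 [ 0.5033 -0.0135  0.118 ] [0.5057 0.0213 0.118 ]
0.125 [ 0.503  -0.0138  0.125 ] [0.5054 0.0199 0.125 ]
0.13 [ 0.5028 -0.014   0.13  ] [0.5051 0.019  0.13  ]
[0.51161483 0.15073812 0.27854835] [ 0.56711225 -0.98346106 -0.05086704] [ 0.21  0.27  1.63 -0.    1.24  0.21]
```

View pics/w5.png

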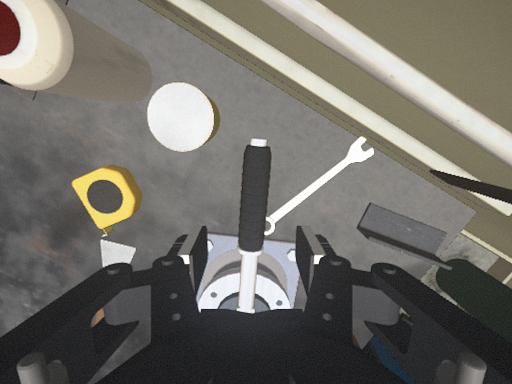

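The rubber grip runs from (258,148) at its end to (251,248) near the hub. The fingers straddle its line, and nothing obstructs them.

```bash
python3 - <<'E'
from h import *
c,s=load("w5")
a=at_z(c,s,(258,147),.118);b=at_z(c,s,(251,249),.118);n=np.array([.5033,-.0137,.118])
for p in (a,b): d=p-n; print(p.round(4),np.hypot(*d[:2]).round(4),np.arctan2(d[0],d[1]).round(4))
E
```

```text
[0.518  0.1945 0.118 ] 0.2087 0.0703
[0.5119 0.0993 0.118 ] 0.1134 0.0758
```

Call:
step_arm(
  steps=[
    [50,0,3.6,6,4.1],
    [50,0,0,14,0],
    [50,0,0,20,0],
    [50,0,0,20,0],
    [50,0,0,18,0],
    [50,0,0,14,0],
    [50,0,0,9,0],
    [50,0,0,4,0],
    [50,0,0,1,0],
    [34,0,0,0,0],
    [34,0,0,0,0],
    [34,0,0,0,0],
    [34,0,0,0,0],
  ],
)

```text
clock: 11.33
tcp_pos: [0.5162, 0.1507, 0.1742]
eef_rot: [2.301, 2.138, 0.002]
contact_force: [0.5, 0.1, 0.2]
gripper_width: 0.0339
grasp_force: 0.0
```

Call:
step_arm(
  steps=[
    [34,0,3,0,0],
    [34,0,3,0,0],
    [34,0,3,0,1.0],
    [34,0,3,0,1.0],
    [34,0,3,0,1.0],
    [34,0,3,0,1.0],
    [34,0,3,0,1.0],
  ],
)

```text
clock: 11.92
tcp_pos: [0.5362, 0.1482, 0.1731]
eef_rot: [-2.394, -2.033, 0.003]
contact_force: [-3.3, -1.1, 0.8]
gripper_width: 0.034
grasp_force: 1.6
```

Call:
step_arm(
  steps=[
    [34,0,3,0,1.0],
    [34,0,3,0,1.0],
    [34,0,3,0,1.0],
    [34,0,3,0,1.0],
  ],
)

```text
clock: 12.25
tcp_pos: [0.5484, 0.146, 0.1731]
eef_rot: [-2.464, -1.949, 0.002]
contact_force: [-4.5, -1.7, -0.1]
gripper_width: 0.0338
grasp_force: 1.5
```

Call:
step_arm(
  steps=[
    [34,0,3,0,1.0],
    [34,0,3,0,1.0],
    [34,0,3,0,1.0],
    [34,0,0,0,0],
  ],
)

```text
clock: 12.58
tcp_pos: [0.558, 0.144, 0.1734]
eef_rot: [2.514, 1.884, 0.001]
contact_force: [-2.5, -0.8, -0.1]
gripper_width: 0.0342
grasp_force: 0.9
```

Call:
step_arm(
  steps=[
    [34,0,2,0,0.7],
    [34,0,2,0,0.7],
    [34,0,2,0,0.7],
    [34,0,0,0,0],
  ],
)

```text
clock: 12.92
tcp_pos: [0.5633, 0.1422, 0.1734]
eef_rot: [2.547, 1.838, 0.001]
contact_force: [-2.6, -0.6, -0.1]
gripper_width: 0.0341
grasp_force: 1.1
```

Call:
step_arm(
  steps=[
    [34,0,2,0,0.7],
    [34,0,2,0,0.7],
    [34,0,2,0,0.7],
    [34,0,2,0,0.7],
  ],
)

```text
clock: 13.25
tcp_pos: [0.5706, 0.1396, 0.1734]
eef_rot: [-2.592, -1.775, 0.0]
contact_force: [-3.6, -0.5, -0.2]
gripper_width: 0.034
grasp_force: 1.5
```

Call:
step_arm(
  steps=[
    [34,0,2,0,0.7],
    [34,0,2,0,0.7],
    [34,0,2,0,0.7],
    [34,0,2,0,0.7],
  ],
)

```text
clock: 13.58
tcp_pos: [0.578, 0.1365, 0.1734]
eef_rot: [-2.635, -1.711, -0.0]
contact_force: [-3.9, 0.1, -0.5]
gripper_width: 0.0337
grasp_force: 1.5
```

Call:
step_arm(
  steps=[
    [34,0,2,0,0.8],
    [34,0,2,0,0.7],
    [34,0,2,0,0.8],
    [34,0,2,0,0.7],
  ],
)

```text
clock: 13.92
tcp_pos: [0.5853, 0.1332, 0.1734]
eef_rot: [-2.679, -1.642, -0.0]
contact_force: [-4.0, -1.1, -0.3]
gripper_width: 0.0341
grasp_force: 1.5
```

Call:
step_arm(
  steps=[
    [34,0,2,0,0.8],
    [34,0,2,0,0.7],
    [34,0,2,0,0.7],
  ],
)

```text
clock: 14.17
tcp_pos: [0.5897, 0.1306, 0.1732]
eef_rot: [-2.708, -1.589, 0.002]
contact_force: [-6.6, 1.2, 0.5]
gripper_width: 0.0341
grasp_force: 3.4
```

Call:
step_arm(
  steps=[
    [34,0,2,0,0.7],
    [34,0,2,0,0.8],
    [34,0,2,0,0.8],
  ],
)

```text
clock: 14.42
tcp_pos: [0.5939, 0.1279, 0.1731]
eef_rot: [-2.739, -1.534, 0.005]
contact_force: [-7.9, 1.4, 1.6]
gripper_width: 0.0341
grasp_force: 3.6
```

Call:
step_arm(
  steps=[
    [34,0,2,0,0.9],
    [34,0,2,0,0.9],
    [34,0,2,0,0.9],
    [34,0,2,0,0.9],
  ],
)

```text
clock: 14.75
tcp_pos: [0.6003, 0.1234, 0.173]
eef_rot: [-2.785, -1.447, 0.006]
contact_force: [-8.5, 0.8, 3.2]
gripper_width: 0.0345
grasp_force: 3.6
```

Call:
step_arm(
  steps=[
    [34,0,2,0,0.9],
    [34,0,2,0,0.9],
    [34,0,0,0,0],
  ],
)

```text
clock: 15.0
tcp_pos: [0.6037, 0.1208, 0.173]
eef_rot: [-2.808, -1.403, 0.006]
contact_force: [-7.7, 0.4, 3.0]
gripper_width: 0.0342
grasp_force: 3.4
```

```bash
python3 - <<'E'
from h import *
c,s=snap("wrist","w6");print(s["tcp_pos"],s["contact_force"])
cv2.imwrite("pics/w6c.png",c["img"][60:330,:,::-1])
E
```

```text
[0.60370754 0.12080422 0.17303075] [-7.70490986  0.35378095  2.97666018]
```

View pics/w6c.png

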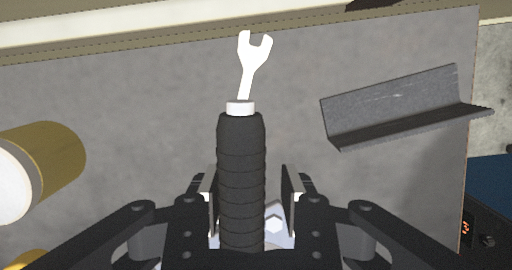

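The handle broke over at about 7–8 N and has gone about 18 mm further (about 0.14 rad), so it has clearly given. Now I'll back off and lift.

Call:
step_arm(
  steps=[
    [34,0,-3,0,-1.3],
    [34,0,-3,0,-1.3],
    [34,0,-3,0,-1.3],
    [34,0,-3,0,-1.3],
    [34,0,-3,0,-1.3],
    [34,0,-3,0,-1],
    [34,0,-3,0,0],
    [34,0,-2,0,0],
    [34,0,0,0,0],
  ],
)

```text
clock: 15.8
tcp_pos: [0.5876, 0.1336, 0.1741]
eef_rot: [2.711, 1.586, 0.005]
contact_force: [0.1, 0.2, 0.5]
gripper_width: 0.034
grasp_force: 0.0
```

Call:
step_arm(
  steps=[
    [46,0,-1.5,0,0],
    [46,0,0,0,0],
    [46,0,0,0,0],
    [46,0,0,-5,0],
    [46,0,0,-12,0],
    [46,0,0,-20,0],
    [46,0,0,-25,0],
    [46,0,0,-25,0],
    [46,0,0,-20,0],
    [46,0,0,-10,0],
    [46,0,0,-3,0],
    [46,0,0,0,0],
  ],
)

```text
clock: 16.8
tcp_pos: [0.5852, 0.1338, 0.2941]
eef_rot: [2.711, 1.586, 0.002]
contact_force: [-0.3, -0.4, 0.2]
gripper_width: 0.0461
grasp_force: 0.0
```

Call:
step_arm(
  steps=[
    [46,-10,0,0,0],
    [46,-20,-5,0,0],
    [46,-25,-8,0,0],
    [46,-30,-12,0,0],
    [46,-30,-12,0,0],
    [46,-30,-12,0,0],
    [46,-25,-10,0,0],
    [46,-15,-5,0,0],
    [46,-5,0,0,0],
    [46,0,0,0,0],
  ],
)

```text
clock: 17.63
tcp_pos: [0.4346, -0.0013, 0.2924]
eef_rot: [-2.712, -1.584, 0.003]
contact_force: [-0.2, -0.7, -0.1]
gripper_width: 0.046
grasp_force: 0.0
```

```bash
python3 - <<'E'
from h import *
c,s=snap("wrist","w7");print(s["tcp_pos"],s["contact_force"])
E
```

```text
[ 0.43456507 -0.00126574  0.2923997 ] [-0.18248915 -0.67024459 -0.13522596]
```

View pics/w7.png

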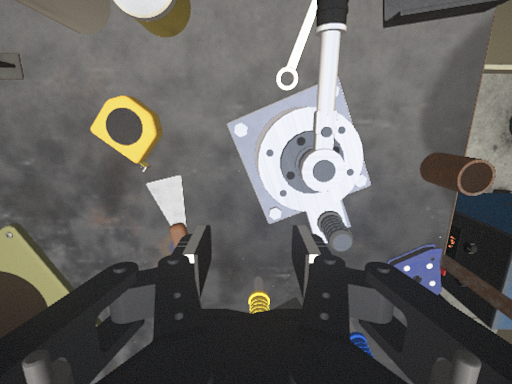

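The pin is still seated in the ear, the wrench has sprung back straight at its turned position, and the gripper is clear. I'm handing the job in.

```bash
python3 -c "
from rig import sign_off
print(sign_off())"
```

```text
the job is handed in; nothing more can be done
None
```

The job is handed in: the lock pin is fully down in the ear, and the torque wrench was turned clockwise until it broke over (about 0.14 rad), then let go with the pin still in place, at about 18 s on the robot clock; no verdict came back.

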